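# Prove and reset the bench stop button

## Robot

A 6-joint arm with a two-finger parallel gripper is mounted at the origin on a cart in front of the work surface, level with it; the furniture and walls round the work are solid. World frame = base frame: x ahead of the robot, y to its left, z up, the work surface at z = 0. Lengths are in m, angles in rad, forces in N, time in s.
With the tool pointing down it reaches from about 0.35 to 0.925 m from the base axis. Payload 6.4 kg.
Tool frame: the origin (TCP) lies midway between the tips of the shut fingers; the grasp point (between the pads) lies 19 mm behind it; z points along the fingers, y is the line along which they close (so a half turn about z gives the same grasp; the last joint's range is limited). The gripper opens to 85 mm and grips with 20 to 120 N. Pads are 22 mm wide; open, the fingers measure 114 mm over their backs; the gripper's body (76 mm by 85 mm) begins 54 mm behind the grasp point. The pads swing forward as they close: fully open they stand 13 mm farther back than shut.
Start: joints at [0.969, 0.245, 1.558, -0, 1.339, -0.174], TCP at [0.27, 0.591, 0.231] pointing down, gripper open.
Joint ranges: [-3.13, 3.13], [-1.02, 2.26], [0.13, 2.54], [-0.95, 4.09], [0.21, 2.88], [-2.74, 2.74]. Speed limits (rad/s): [2.57, 2.57, 3.14, 3.14, 3.14, 3.14].

## Interface

Orientations are given as a rotation vector (axis times angle).
In Python, from workcell import observe, grab_frame, close_job gives the robot as it stands. The module is installed in compiled form; this text tells all that it offers.
- The arm moves only by the shell command python3 -m inch 'ROWS'. ROWS is JSON, a list of rows, each an object of numbers: "x", "y", "z": the shift along the tool's x, y, z in units of 30 mm (1.0 is 30 mm); "spin": the turn about the tool's z in units of 5 degrees (1.0 is 5 degrees); "hand": the gripper command: -1 is shut, 1 is fully open, values between are in proportion. In form: [{"x": .., "y": .., "z": .., "spin": .., "hand": ..}, ...]. A call has 1 to 8 rows; each row shifts and turns the commanded pose from where the row before left it, along the tool's axes as they then stand; what a row does not reach is not made up. A row lasts 1/12 s, in which the tool goes at most 41.7 mm and 7.16 degrees, less where a joint would pass 70% of its speed; a pose out of reach is approached as far as the arm can. A call is refused whole if a number of a shift passes 1 or a number of a turn 1, either way. A call with a gripper value outside its range is refused whole. The fingers move at their own pace and stop on an object; the grip force is fixed at half the most. Time passes only in rows, so rows that do not move let the fingers close. It gives the time, the measured TCP pose, the force, the opening and the grip force at its end, in the units of the state.
- observe(): the state, without advancing time (a new reading comes with each control period).
- grab_frame(name): name is "side" or "top"; returns a dict with "img" (384x512x3 uint8, red, green, blue), "z_map" (384x512 float32, m along the optical axis (not along the pixel's ray), 0 where there is no reading), "intrinsics" (3x3 intrinsics, pixels), "k1" (the pictures are not rectified: a ray, as slopes to the right and down, at radius r is drawn at 1 + k1 r^2 times it, then the intrinsics apply), "xyz" and "rotation" of the camera in the world. Camera axes: x right, y up, looking along -z (the intrinsics and any distortion apply to the point x, -y, -z); pixel columns grow to the right and rows downward; lengths in m; the calibration is good to about 2 mm. A picture is of the moment at which its call begins.
- close_job(): hands the job in; it is judged then, once.
The state is a dict: "clock": time; "qpos": joint angles; "qd": joint speeds; "tau": joint torques, N m; "tool_pos": TCP position; "tcp_rot": TCP orientation; "force": force on the tool from outside, world axes, zero at the start; "moment": the same for the moment, N m; "gripper_width": opening from 0.0 (shut) to 1.0 (fully open); "grasp_force": force on a finger pad.
Only numpy, scipy, OpenCV 4.12 (cv2) and the standard library are available. Lean on these libraries where they do the work, as an engineer would, in place of code of your own. Each camera call takes 0.05 s, during which the arm holds its last target. There are 200 camera calls.

## Task

Test the stop station on the bench: push its red mushroom button straight down with the fingertips until it latches and let go so that it stays in by itself. Then push one of its wings round clockwise (seen from above) until the latch lets go and the button springs out again, and leave it standing fully out. Only touch and push the red button: do not press the green button, lift or shift the station, or disturb the things around it.

Things in the scene. Friction and masses are not known exactly. Their poses are not given: they have to be found in the camera images.
- station_top (a point): Centre of the top face of the stop station, a free-standing heavy box (1.8 kg, rubber foot) with grey lower half and yellow cover, 100 (x) x 180 (y) x 48 mm high. This point is 48 mm above the worktop; x and y are the box's own axes, z is up. The red button's axis is at y = +35 mm, the green button's at y = -55 mm, both at x = 0. It stands loose on the worktop: pushing on the red button at up to about 8 N sideways does not shift it
- stop_top (a point): Centre of the top of the red mushroom button, on its vertical axis, 82 mm above the worktop when out. The round cap is 46 mm across; a bar 90 mm long, 13 mm wide and 16 mm high runs through it along this point's own x axis and sticks out on both sides as two red wings, each with a white line on top. The bar's top is 2.5 mm below this point, its underside 18.5 mm below it (15 mm above the yellow cover when out, 6 mm when latched). The frame moves and turns with the button
- wing_near (a point): Middle of the wing on the button's own -x side, 36 mm from the axis and half-way up its 16 mm height; the wing ends 45 mm from the axis and the free part beyond the cap begins 23 mm from it. Moves and turns with the button
- wing_far (a point): The same point on the opposite wing, on the +x side
- stop (a joint): How far the red button is pressed in, m: 0 fully out, latched at about 0.009, end stop at 0.011. The spring gives way at about 3 N and pushes back with 4 to 6 N on the way in; the catch snaps at about 0.0095, so press on until the end stop is felt (the force then rises quickly). Let go, it stays in at about 0.009; let go earlier, it comes out again
- stop_twist (a joint): How far the red button is turned clockwise seen from above, rad: 0 at rest, end stop at 1.3. A spring of 0.025 N m at rest, growing by 0.1 N m per rad, turns it back to 0 when let go, pressed in or out. When latched, turning it to between 0.3 and 0.55 frees the catch and it springs out at once
- start (a joint): How far the green start button is pressed in, m: 0 out, 0.004 fully in. Must stay out
- start_top (a point): Centre of the top of the green start button, 24 mm across, standing 6 mm above the yellow cover in a steel ring 32 mm across
- drop_bottle: White bottle with orange cap, 34 mm across, 82 mm high, loose; origin at the centre of its underside
- beaker: Clear beaker, 52 mm across, 70 mm high, loose; origin at the centre of its underside
- hdpe_small: White bottle with red cap, 52 mm across, 110 mm high, loose; origin at the centre of its underside
- timer: Small white bench timer, 64 x 64 x 19 mm, lying loose; origin at the centre of its underside
There are look-alikes about, which are no part of the job. What is shaped like the part that bears station_top but turquoise is not meant.

How it is judged:
On the way, in this order (a step that is already met when the one before it is completed fails the run):
1. the red button is in and stays in with nothing touching it (value of joint stop above 0.007 m and contact force between station and the arm below 0.1 N and contact force between station and the fingers below 0.1 N), for 0.2 s.
2. the red button is twisted and springs out (value of joint stop below 0.002 m), for 0.05 s.
At the end, for the whole second after the job is handed in: After having been latched in with nothing touching it and then twisted free, the red button stands fully out (within 1.5 mm) and turned back to rest (within 0.12 rad), the green button is out (within 1 mm), and the station stands flat within 20 mm of where it was (value of joint stop below 0.0015 m and value of joint stop_twist below 0.12 rad and value of joint start below 0.001 m and distance of station_top from where it was at the start of the episode below 0.02 m and angle between station_top's own z axis and vertical below 0.05 rad).
It fails at once if the green start button is pressed in more than 2 mm (value of joint start above 0.002 m).
It fails at once if the station is lifted, shifted more than 20 mm or tipped (distance of station_top from where it was at the start of the episode above 0.02 m or angle between station_top's own z axis and vertical above 0.1 rad or height (world z) of station_top above 0.056 m).
It fails at once if a thing beside the station is moved more than 20 mm or tipped (distance of any of drop_bottle, beaker, hdpe_small, timer from where it was at the start of the episode above 0.02 m or angle between any of drop_bottle, beaker, hdpe_small, timer's own z axis and vertical above 0.3 rad).
It also fails if it takes over 42 s, if anything falls off the work surface, if the arm or the gripper's body presses on something with over 40 N, if the wrist force passes 120 N, or if a joint passes its speed limit or range.

## Working session

There is one attempt and no reset: what is moved stays moved. The work goes in short steps, Python scripts to look and compute and a shell command to move; the robot and the scene stay as the last step left them, time stands still between calls to the robot, and variables do not carry over. Pictures are saved under pics/ and viewed, at most 10 in all, crops included, and the job is handed in when it is done.

```bash
mkdir -p pics; cat > h.py <<'E'
import numpy as np, cv2
from workcell import observe, grab_frame
from scipy.spatial.transform import Rotation as R
def rot(f):
    r=np.array(f["rotation"],float)
    return r if r.shape==(3,3) else R.from_rotvec(r).as_matrix() if r.size==3 else None
def rays(f,uv):
    K=np.array(f["intrinsics"]); uv=np.array(uv,float).reshape(-1,2)
    d=(uv-K[:2,2])/[K[0,0],K[1,1]]; s=d.copy()
    for _ in range(20): s=d/(1+f["k1"]*(s**2).sum(1,keepdims=True))
    return np.c_[s[:,0],-s[:,1],-np.ones(len(s))]@rot(f).T
def at_z(f,uv,z):
    r=rays(f,uv); c=np.array(f["xyz"]); return c+r*((z-c[2])/r[:,2])[:,None]
def at_depth(f,uv):
    r=rays(f,uv); d=np.array([f["z_map"][int(v),int(u)] for u,v in np.array(uv).reshape(-1,2)])
    return np.array(f["xyz"])+r*d[:,None]
E
python3 - <<'E'
from h import *
for n in("top","side"):
    f=grab_frame(n); cv2.imwrite(f"pics/{n}0.png",f["img"][:,:,::-1]); print(n,f["xyz"],f["rotation"],f["intrinsics"],f["k1"])
    np.save(f"{n}0.npy",f,allow_pickle=True)
print(observe())
E
```

```text
top [0.50198807 0.03251941 1.11816141] [ 0.04501014 -0.03978879 -1.5442494 ] [[369.43365479   0.         253.00741587]
 [  0.         369.43365479 189.72310666]
 [  0.           0.           1.        ]] -0.10894304465933542
side [ 0.32884485 -0.59599851  0.62729933] [ 0.85556207 -0.16743918 -0.31301424] [[368.73259022   0.         254.65441415]
 [  0.         368.73259022 195.78016058]
 [  0.           0.           1.        ]] -0.11416962414964332
{'clock': 0.1, 'qpos': array([ 9.68916833e-01,  2.45726181e-01,  1.55893135e+00,  9.30939535e-06,
        1.33869284e+00, -1.74069571e-01]), 'qd': array([-0.00119672, -0.0027719 , -0.00116195, -0.00031569,  0.00066439,
        0.00258538]), 'tau': array([ 5.11557591e-04, -4.30671787e+01, -3.27128398e+01, -1.04877158e-04,
        2.78326312e-03, -2.75263511e-05]), 'tool_pos': array([0.26935001, 0.5910006 , 0.23028097]), 'tcp_rot': array([-6.66749494e-01, -3.06933424e+00,  2.54988211e-03]), 'force': array([-0.29232981,  0.43731655, -0.77166921]), 'moment': array([ 0.00534842, -0.00893541,  0.00292196]), 'grasp_force': 0.0, 'gripper_width': 1.0035199564282988}
```

View pics/top0.png

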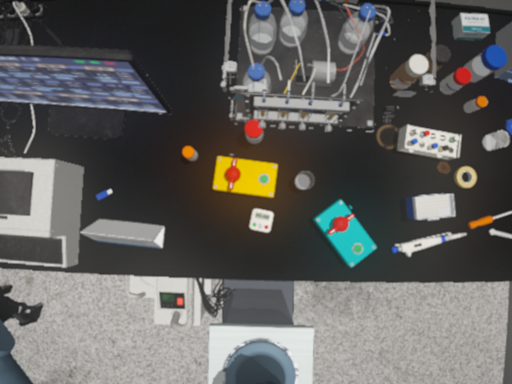

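View pics/side0.png

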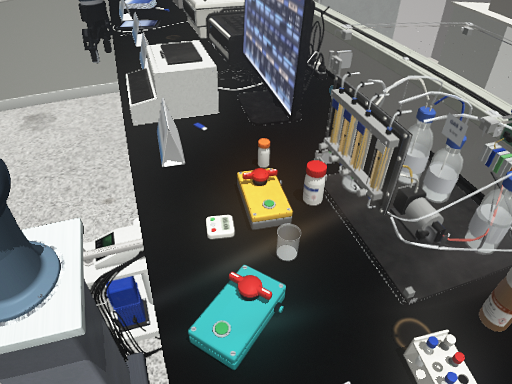

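The yellow station is at about (245,177) in the top view, with its red button near (232,174). It is surrounded by an orange-cap bottle (190,153), a red-cap bottle (254,132), a beaker (304,180) and a timer (262,220). I'll enlarge both views.

```bash
python3 - <<'E'
from h import *
t=np.load("top0.npy",allow_pickle=True).item(); s=np.load("side0.npy",allow_pickle=True).item()
a=cv2.resize(t["img"][130:230,200:290],None,fx=6,fy=6,interpolation=2)
b=cv2.resize(s["img"][150:250,220:310],None,fx=6,fy=6,interpolation=2)
cv2.imwrite("pics/crop0.png",cv2.resize(np.hstack([a,b]),(800,444))[:,:,::-1])
cv2.imwrite("pics/crop1.png",a[:,:,::-1])
for nm,f,(x0,x1,y0,y1) in(("top",t,(205,290,150,205)),):
    im=f["img"].astype(int); m=np.zeros(im.shape[:2],np.uint8)
    red=(im[...,0]>110)&(im[...,1]<80)&(im[...,2]<80); yel=(im[...,0]>150)&(im[...,1]>120)&(im[...,2]<90)
    for nn,k,z in(("red",red,.08),("yel",yel,.048)):
        m[:]=0; m[y0:y1,x0:x1]=k[y0:y1,x0:x1]
        c=max(cv2.findContours(m,0,1)[0],key=cv2.contourArea); P=at_z(f,c.reshape(-1,2),z)[:,:2]
        print(nn,cv2.minAreaRect((P*1000).astype(np.float32)),cv2.minAreaRect(c))
uv=[(232,174),(245,177),(190,153),(254,132),(304,180),(262,220)]
print(at_depth(t,uv).round(3))
E
```

```text
red ((601.1600952148438, 97.16158294677734), (36.10179138183594, 39.96491241455078), 46.64165115356445) ((232.00001525878906, 174.0), (12.727920532226562, 14.142135620117188), 45.0)
yel ((595.7210693359375, 33.71141052246094), (124.79509735107422, 100.55287170410156), 83.7285385131836) ((254.4046630859375, 177.53245544433594), (43.01103973388672, 34.4538688659668), 7.765164852142334)
[[ 0.601  0.097  0.079]
 [ 0.596  0.061  0.051]
 [ 0.658  0.218  0.084]
 [ 0.716  0.038  0.11 ]
 [ 0.596 -0.117 -0.002]
 [ 0.472  0.008  0.016]]
```

View pics/crop1.png

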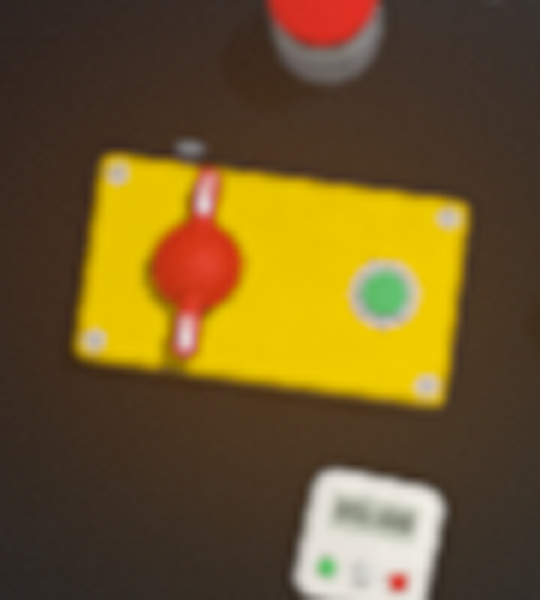

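The crop shows the station corners at about (103,153), (468,200), (443,408) and (76,362). The wing ends are at (208,168) and (184,357), the cap centre at (196,266) and the green button at (385,294).

```bash
python3 - <<'E'
from h import *
t=np.load("top0.npy",allow_pickle=True).item()
g=lambda L,z: at_z(t,np.array(L)/6.+[200,130]-[.42,.42],z)[:,:2]
C=g([(103,153),(468,200),(443,408),(76,362)],.048); print("corners",C.round(4),"c",C.mean(0).round(4),np.linalg.norm(np.diff(C,axis=0),axis=1))
W=g([(208,168),(184,357)],.0795); print("wing",W.round(4),W.mean(0),np.linalg.norm(W[0]-W[1]))
v=C[0]-C[1]; v/=np.linalg.norm(v); x=np.array([v[1],-v[0]]); print("y axis",v,"x",x,"btn pred",C.mean(0)+.035*v, "cap",g([(196,266)],.078),"green pred",C.mean(0)-.055*v,g([(385,294)],.054))
d=W[0]-W[1];print("ang bar",np.degrees(np.arctan2(d[1],d[0])),"box x",np.degrees(np.arctan2(x[1],x[0])))
T=R.from_rotvec(observe()["tcp_rot"]).as_matrix(); print(T.round(3))
E
```

```text
corners [[ 0.6586  0.1454]
 [ 0.6401 -0.0327]
 [ 0.5387 -0.0229]
 [ 0.5563  0.1552]] c [0.5984 0.0613] [0.17910859 0.10184032 0.17897342]
wing [[0.648  0.0922]
 [0.5584 0.1009]] [0.60321854 0.09655686] 0.09003732713852707
y axis [0.10323897 0.99465658] x [ 0.99465658 -0.10323897] btn pred [0.60203763 0.09608878] cap [[0.60158029 0.09659934]] green pred [0.59274612 0.00656969] [[0.59269346 0.00664741]]
ang bar -5.508726016528439 box x -5.9257158174151074
[[-0.91   0.415 -0.001]
 [ 0.415  0.91  -0.001]
 [ 0.    -0.002 -1.   ]]
```

```bash
python3 - <<'E'
from h import *
t=np.load("top0.npy",allow_pickle=True).item()
v,u=np.mgrid[0:384,0:512]; P=at_depth(t,np.c_[u.ravel(),v.ravel()]); P=P[t["z_map"].ravel()>0]
for y in np.arange(0,.75,.1):
    print(round(y,2),[round(float(P[(abs(P[:,1]-y-.05)<.05)&(abs(P[:,0]-x-.05)<.05)][:,2].max(initial=-1)),2) for x in np.arange(.2,.9,.1)])
E
```

```text
0.0 [0.01, 0.01, 0.03, 0.09, 0.08, 0.43, 0.43]
0.1 [0.0, 0.01, 0.01, 0.08, 0.08, 0.41, 0.37]
0.2 [0.01, 0.01, 0.01, 0.01, 0.09, 0.46, 0.44]
0.3 [0.0, 0.08, 0.13, 0.01, 0.01, 0.46, 0.43]
0.4 [0.57, 0.05, 0.13, 0.01, 0.01, 0.46, 0.46]
0.5 [0.47, 0.37, 0.18, 0.19, 0.18, 0.46, 0.46]
0.6 [0.32, 0.29, 0.19, 0.19, 0.18, 0.38, 0.3]
0.7 [0.0, 0.1, 0.19, 0.19, 0.18, 0.23, 0.22]
```

```bash
python3 -m inch '[{"z":-1,"spin":-1,"hand":-1},{"z":-1,"spin":-1,"hand":-1},{"z":-1,"spin":-1,"hand":-1},{"z":-1,"spin":-0.7,"hand":-1},{"hand":-1},{"hand":-1}]'; python3 -c "
from h import *
T=R.from_rotvec(observe()['tcp_rot']).as_matrix();o=observe();print(T.round(3),o['gripper_width'],T.T@(np.array([.602,.0963,.22])-o['tool_pos'])/.03)"
```

```text
[[-0.91   0.415 -0.001]
 [ 0.415  0.91  -0.001]
 [ 0.    -0.002 -1.   ]] 1.0035199564282988 [-16.9305106  -10.40292485   0.35538721]$[0]: bad value
```

```bash
python3 -m inch '[{"x":0,"y":0,"z":-1,"spin":-1,"hand":-1},{"x":0,"y":0,"z":-1,"spin":-1,"hand":-1},{"x":0,"y":0,"z":-1,"spin":-1,"hand":-1},{"x":0,"y":0,"z":-1,"spin":-0.7,"hand":-1},{"x":0,"y":0,"z":0,"spin":0,"hand":-1},{"x":0,"y":0,"z":0,"spin":0,"hand":-1}]'; python3 -c "
from h import *
T=R.from_rotvec(observe()['tcp_rot']).as_matrix();o=observe();print(T.round(3),o['gripper_width'],T.T@(np.array([.602,.0963,.22])-o['tool_pos'])/.03)"
```

```text
clock: 0.6
tool_pos: [0.27, 0.5921, 0.3537]
tcp_rot: [0.165, 3.135, 0.006]
force: [-0.5, 0.3, -0.1]
gripper_width: 0.143
grasp_force: 0.0
[[-0.994  0.105  0.002]
 [ 0.105  0.994  0.003]
 [-0.002  0.004 -1.   ]] 0.14324727192702177 [-12.7313888  -15.28881477   4.42455108]
```

```bash
python3 -m inch '[{"x":-0.8,"y":-0.95,"z":0,"spin":0,"hand":-1},{"x":-0.8,"y":-0.95,"z":0,"spin":0,"hand":-1},{"x":-0.8,"y":-0.95,"z":0,"spin":0,"hand":-1},{"x":-0.8,"y":-0.95,"z":0,"spin":0,"hand":-1},{"x":-0.8,"y":-0.95,"z":0,"spin":0,"hand":-1},{"x":-0.8,"y":-0.95,"z":0,"spin":0,"hand":-1},{"x":-0.8,"y":-0.95,"z":0,"spin":0,"hand":-1},{"x":-0.8,"y":-0.95,"z":0,"spin":0,"hand":-1}]'
python3 -m inch '[{"x":-0.8,"y":-0.95,"z":0.2,"spin":0,"hand":-1},{"x":-0.8,"y":-0.95,"z":0.2,"spin":0,"hand":-1},{"x":-0.8,"y":-0.95,"z":0.3,"spin":0,"hand":-1},{"x":-0.8,"y":-0.95,"z":0.3,"spin":0,"hand":-1},{"x":-0.8,"y":-0.95,"z":0.3,"spin":0,"hand":-1},{"x":-0.8,"y":-0.95,"z":0.3,"spin":0,"hand":-1},{"x":-0.8,"y":-0.95,"z":0.2,"spin":0,"hand":-1},{"x":0,"y":0,"z":0,"spin":0,"hand":-1}]'; python3 -c "
from h import *
T=R.from_rotvec(observe()['tcp_rot']).as_matrix();o=observe();print(T.round(3),o['gripper_width'],T.T@(np.array([.602,.0963,.12])-o['tool_pos'])/.03)"
```

```text
clock: 1.27
tool_pos: [0.4367, 0.3426, 0.349]
tcp_rot: [-0.165, -3.134, 0.003]
force: [0.4, 0.0, 0.0]
gripper_width: 0.001
grasp_force: 0.0
clock: 1.93
tool_pos: [0.5838, 0.1234, 0.2927]
tcp_rot: [-0.175, -3.131, 0.004]
force: [-0.2, -0.7, -1.3]
gripper_width: -0.003
grasp_force: 0.0
[[-0.994  0.111 -0.006]
 [ 0.111  0.994 -0.002]
 [ 0.006 -0.003 -1.   ]] -0.0025723989564141363 [-0.73570709 -0.81384852  5.75384409]
```

```bash
python3 -m inch '[{"x":-0.3,"y":-0.3,"z":0.8,"spin":0,"hand":-1},{"x":-0.4,"y":-0.4,"z":0.9,"spin":0,"hand":-1},{"x":0,"y":-0.1,"z":1,"spin":0,"hand":-1},{"x":0,"y":0,"z":1,"spin":0,"hand":-1},{"x":0,"y":0,"z":1,"spin":0,"hand":-1},{"x":0,"y":0,"z":0.7,"spin":0,"hand":-1},{"x":0,"y":0,"z":0,"spin":0,"hand":-1},{"x":0,"y":0,"z":0,"spin":0,"hand":-1}]'; python3 -c "
from h import *
T=R.from_rotvec(observe()['tcp_rot']).as_matrix();o=observe();print(T.round(3),o['gripper_width'],T.T@(np.array([.602,.0963,.082])-o['tool_pos'])/.03)
for n in ('top','side'):
    f=grab_frame(n);im=f['img'][130:230,200:290] if n=='top' else f['img'][120:240,210:340]
    cv2.imwrite('pics/%s1.png'%n,cv2.resize(im,None,fx=5,fy=5,interpolation=2)[:,:,::-1])"
```

```text
clock: 2.6
tool_pos: [0.5995, 0.1027, 0.133]
tcp_rot: [-0.165, -3.132, 0.0]
force: [0.3, 0.9, 0.7]
gripper_width: 0.001
grasp_force: 0.0
[[-0.994  0.105 -0.005]
 [ 0.105  0.994  0.   ]
 [ 0.005 -0.    -1.   ]] 0.0010989629406624628 [-0.11539355 -0.20329863  1.69829325]
```

View pics/side1.png

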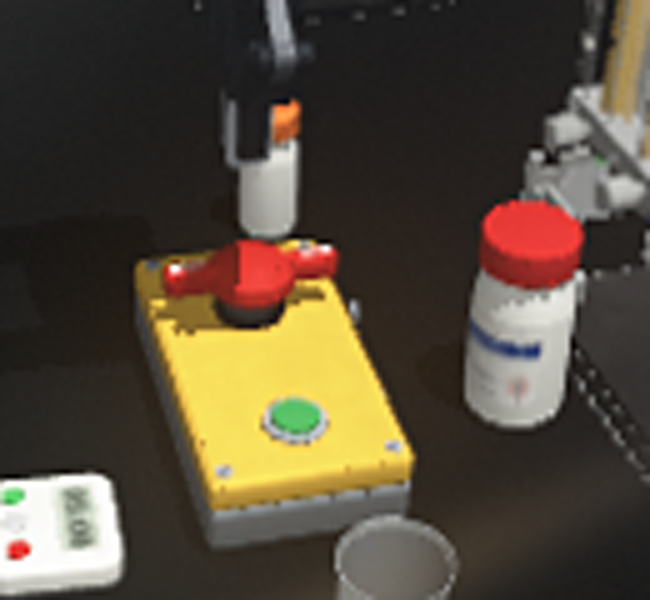

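The shut fingertips (about (247,160) in the crop) hang above the red cap (252,255). The nearby objects are undisturbed. Next I'll centre the tips and go down close to the cap.

```bash
python3 -m inch '[{"x":-0.1,"y":-0.2,"z":0.5,"spin":0,"hand":-1},{"x":0,"y":0,"z":0.5,"spin":0,"hand":-1},{"x":0,"y":0,"z":0.4,"spin":0,"hand":-1},{"x":0,"y":0,"z":0.1,"spin":0,"hand":-1},{"x":0,"y":0,"z":0,"spin":0,"hand":-1},{"x":0,"y":0,"z":0,"spin":0,"hand":-1}]'; python3 -m inch '[{"x":0,"y":0,"z":0.1,"spin":0,"hand":-1},{"x":0,"y":0,"z":0.1,"spin":0,"hand":-1},{"x":0,"y":0,"z":0.1,"spin":0,"hand":-1},{"x":0,"y":0,"z":0,"spin":0,"hand":-1},{"x":0,"y":0,"z":0,"spin":0,"hand":-1}]'
```

```text
clock: 3.2
tool_pos: [0.6042, 0.0964, 0.0913]
tcp_rot: [0.164, 3.136, 0.0]
force: [0.7, -0.3, 0.8]
gripper_width: 0.0
grasp_force: 0.0
clock: 3.62
tool_pos: [0.604, 0.0963, 0.0817]
tcp_rot: [0.165, 3.137, 0.0]
force: [0.1, 0.2, 1.2]
gripper_width: 0.0
grasp_force: 1.1
```

Contact is at z ≈ 0.0817, as expected. Pressing by about 11 mm.

```bash
python3 -m inch '[{"x":0,"y":0,"z":0.1,"spin":0,"hand":-1},{"x":0,"y":0,"z":0.1,"spin":0,"hand":-1},{"x":0,"y":0,"z":0.05,"spin":0,"hand":-1},{"x":0,"y":0,"z":0,"spin":0,"hand":-1},{"x":0,"y":0,"z":0,"spin":0,"hand":-1}]'; python3 -m inch '[{"x":0,"y":0,"z":0.05,"spin":0,"hand":-1},{"x":0,"y":0,"z":0.04,"spin":0,"hand":-1},{"x":0,"y":0,"z":0,"spin":0,"hand":-1},{"x":0,"y":0,"z":0,"spin":0,"hand":-1}]'
```

```text
clock: 4.03
tool_pos: [0.604, 0.0963, 0.074]
tcp_rot: [0.165, 3.136, 0.0]
force: [0.8, 0.4, 3.8]
gripper_width: 0.003
grasp_force: 1.7
clock: 4.37
tool_pos: [0.604, 0.0963, 0.0715]
tcp_rot: [0.165, 3.136, 0.0]
force: [-0.7, -0.3, 4.2]
gripper_width: -0.002
grasp_force: 2.6
```

```bash
python3 -m inch '[{"x":0,"y":0,"z":0.04,"spin":0,"hand":-1},{"x":0,"y":0,"z":0,"spin":0,"hand":-1},{"x":0,"y":0,"z":0,"spin":0,"hand":-1}]'; python3 -m inch '[{"x":0,"y":0,"z":0.04,"spin":0,"hand":-1},{"x":0,"y":0,"z":0,"spin":0,"hand":-1},{"x":0,"y":0,"z":0,"spin":0,"hand":-1}]'
```

```text
clock: 4.62
tool_pos: [0.6042, 0.0963, 0.071]
tcp_rot: [0.165, 3.136, -0.0]
force: [-1.7, 0.5, 8.7]
gripper_width: 0.001
grasp_force: 4.4
clock: 4.87
tool_pos: [0.6044, 0.0963, 0.0709]
tcp_rot: [0.164, 3.137, -0.0]
force: [-4.5, -0.6, 15.1]
gripper_width: 0.004
grasp_force: 7.5
```

The force rises steeply at 11 mm, so that is the end stop. Releasing straight up and looking.

```bash
python3 -m inch '[{"x":0,"y":0,"z":-0.2,"spin":0,"hand":-1},{"x":0,"y":0,"z":-0.6,"spin":0,"hand":-1},{"x":0,"y":0,"z":-0.8,"spin":0,"hand":-1},{"x":0,"y":0,"z":0,"spin":0,"hand":-1},{"x":0,"y":0,"z":0,"spin":0,"hand":-1},{"x":0,"y":0,"z":0,"spin":0,"hand":-1}]'; python3 -c "
from h import *
o=observe();T=R.from_rotvec(o['tcp_rot']).as_matrix()
b=np.array([.602,.0963]);X=np.array([.9947,-.1032]);Y=np.array([.1032,.9947])
g=np.r_[b-.0365*X-.036*Y,.058];print(g,T.T@(g-o['tool_pos'])/.03)
f=grab_frame('side');im=f['img'][120:240,210:340]
cv2.imwrite('pics/s2.png',cv2.resize(im,None,fx=5,fy=5,interpolation=2)[:,:,::-1])"
```

```text
clock: 5.37
tool_pos: [0.6027, 0.0962, 0.1154]
tcp_rot: [-0.165, -3.135, 0.0]
force: [-0.2, -0.5, -1.2]
gripper_width: 0.0
grasp_force: 0.0
[0.56197825 0.0642576  0.058     ] [ 1.23545211 -1.20133417  1.91522112]
```

View pics/s2.png

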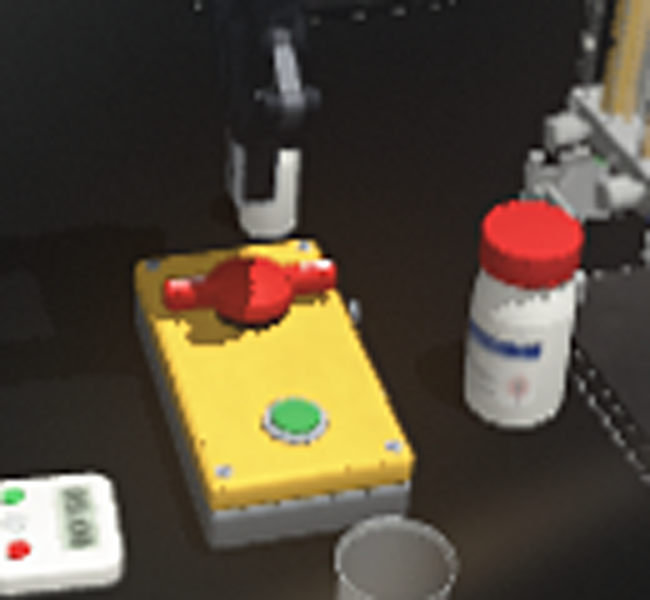

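The cap sits visibly lower at (252,290) with the dark gap gone, so it is latched and clear of the fingers. Next I move to the right of the near wing and then down.

```bash
python3 -m inch '[{"x":0.6,"y":-0.6,"z":0,"spin":0,"hand":-1},{"x":0.6,"y":-0.6,"z":0,"spin":0,"hand":-1},{"x":0,"y":0,"z":0.3,"spin":0,"hand":-1},{"x":0,"y":0,"z":0.5,"spin":0,"hand":-1},{"x":0,"y":0,"z":0.4,"spin":0,"hand":-1},{"x":0,"y":0,"z":0,"spin":0,"hand":-1},{"x":0,"y":0,"z":0,"spin":0,"hand":-1}]'; python3 -c "
from h import *
o=observe();T=R.from_rotvec(o['tcp_rot']).as_matrix()
g=np.array([.562,.0643,.058]);print(T.T@(g-o['tool_pos'])/.03)
f=grab_frame('side');im=f['img'][120:240,210:340]
cv2.imwrite('pics/s3.png',cv2.resize(im,None,fx=5,fy=5,interpolation=2)[:,:,::-1])"
```

```text
clock: 6.0
tool_pos: [0.5631, 0.0645, 0.079]
tcp_rot: [-0.164, -3.134, -0.0]
force: [0.1, -0.8, 0.0]
gripper_width: -0.004
grasp_force: 0.0
[ 0.03449906 -0.01031499  0.69887043]
```

View pics/s3.png

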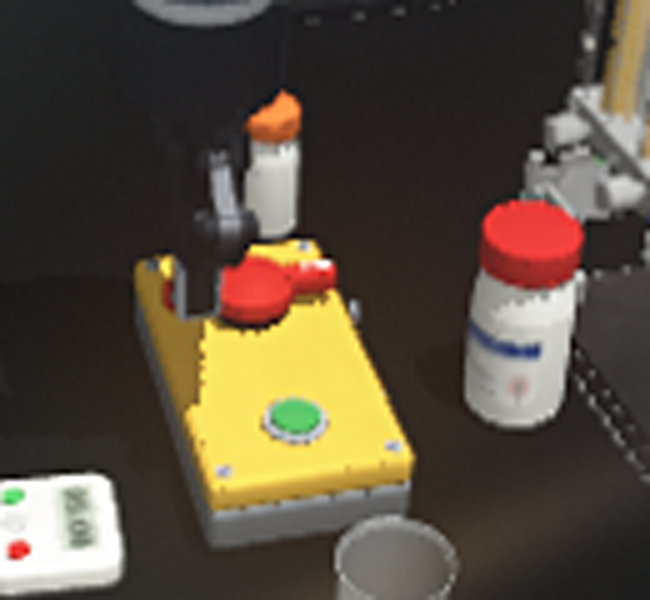

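The fingers are on the green-button side of the near wing at (195,290), clear of it. Lowering, then pushing in +y slowly.

```bash
python3 -m inch '[{"x":0,"y":0,"z":0.3,"spin":0,"hand":-1},{"x":0,"y":0,"z":0.3,"spin":0,"hand":-1},{"x":0,"y":0,"z":0.1,"spin":0,"hand":-1},{"x":0,"y":0,"z":0,"spin":0,"hand":-1},{"x":0,"y":0,"z":0,"spin":0,"hand":-1}]'; python3 -m inch '[{"x":0,"y":0.15,"z":0,"spin":0,"hand":-1},{"x":0,"y":0.15,"z":0,"spin":0,"hand":-1},{"x":0,"y":0.15,"z":0,"spin":0,"hand":-1},{"x":0,"y":0.15,"z":0,"spin":0,"hand":-1},{"x":0,"y":0,"z":0,"spin":0,"hand":-1},{"x":0,"y":0,"z":0,"spin":0,"hand":-1}]'
```

```text
clock: 6.47
tool_pos: [0.5639, 0.0643, 0.0593]
tcp_rot: [-0.165, -3.137, -0.0]
force: [0.7, -0.6, 0.3]
gripper_width: 0.001
grasp_force: 0.0
clock: 6.97
tool_pos: [0.5661, 0.0826, 0.0598]
tcp_rot: [0.164, 3.137, 0.0]
force: [-0.0, 0.9, 1.0]
gripper_width: -0.0
grasp_force: 0.0
```

```bash
python3 -m inch '[{"x":0.08,"y":0.1,"z":0,"spin":0,"hand":-1},{"x":0,"y":0.15,"z":0,"spin":0,"hand":-1},{"x":0,"y":0.15,"z":0,"spin":0,"hand":-1},{"x":0,"y":0,"z":0,"spin":0,"hand":-1},{"x":0,"y":0,"z":0,"spin":0,"hand":-1}]'; python3 -m inch '[{"x":0,"y":0.15,"z":0,"spin":0,"hand":-1},{"x":0,"y":0.1,"z":0,"spin":0,"hand":-1},{"x":0,"y":0,"z":0,"spin":0,"hand":-1},{"x":0,"y":0,"z":0,"spin":0,"hand":-1}]'; python3 -c "
from h import *
f=grab_frame('side');im=f['img'][120:240,210:340]
cv2.imwrite('pics/s4.png',cv2.resize(im,None,fx=5,fy=5,interpolation=2)[:,:,::-1])"
```

```text
clock: 7.38
tool_pos: [0.5645, 0.0946, 0.0596]
tcp_rot: [-0.164, -3.136, 0.0]
force: [-2.0, -2.3, 1.0]
gripper_width: -0.004
grasp_force: 1.1
clock: 7.72
tool_pos: [0.5654, 0.1019, 0.0594]
tcp_rot: [-0.164, -3.137, 0.0]
force: [-1.1, -2.6, 0.5]
gripper_width: -0.003
grasp_force: 1.2
```

View pics/s4.png

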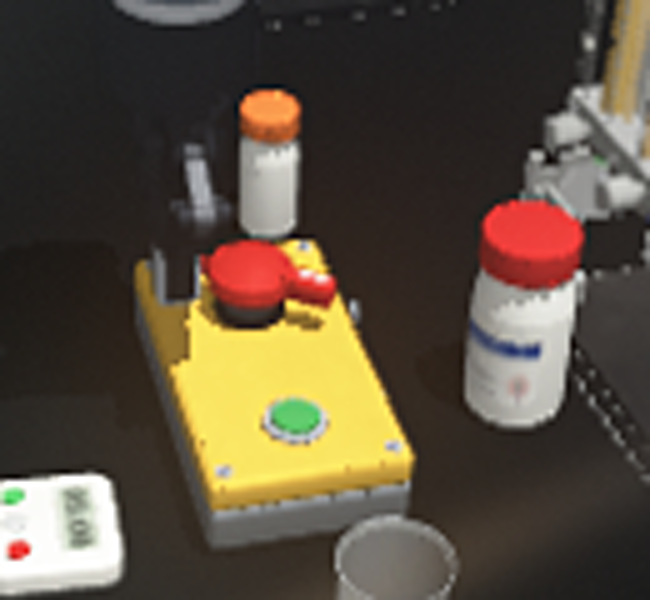

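The cap has turned and sprung out, with the dark gap visible again at (250,315). I'll back off along the same path so the wing turns home, then lift.

```bash
python3 -m inch '[{"x":0,"y":-0.2,"z":0,"spin":0,"hand":-1},{"x":0,"y":-0.3,"z":0,"spin":0,"hand":-1},{"x":0,"y":-0.3,"z":0,"spin":0,"hand":-1},{"x":0,"y":-0.3,"z":0,"spin":0,"hand":-1},{"x":0,"y":-0.2,"z":0,"spin":0,"hand":-1},{"x":0,"y":0,"z":0,"spin":0,"hand":-1},{"x":0,"y":0,"z":0,"spin":0,"hand":-1}]'; python3 -m inch '[{"x":0,"y":0,"z":-0.5,"spin":0,"hand":-1},{"x":0,"y":0,"z":-1,"spin":0,"hand":-1},{"x":0,"y":0,"z":-1,"spin":0,"hand":-1},{"x":0,"y":0,"z":-1,"spin":0,"hand":-1},{"x":0.5,"y":0,"z":-0.5,"spin":0,"hand":-1},{"x":0,"y":0,"z":0,"spin":0,"hand":-1},{"x":0,"y":0,"z":0,"spin":0,"hand":-1}]'; python3 -c "
from h import *
f=grab_frame('side');im=f['img'][120:240,210:340]
cv2.imwrite('pics/s5.png',cv2.resize(im,None,fx=5,fy=5,interpolation=2)[:,:,::-1])"
```

```text
clock: 8.35
tool_pos: [0.5618, 0.0625, 0.0599]
tcp_rot: [0.167, 3.137, 0.0]
force: [-0.5, -0.2, 0.3]
gripper_width: -0.002
grasp_force: 0.0
clock: 8.93
tool_pos: [0.5469, 0.0649, 0.1806]
tcp_rot: [0.164, 3.135, 0.0]
force: [0.5, 0.1, 0.4]
gripper_width: 0.001
grasp_force: 0.0
```

View pics/s5.png

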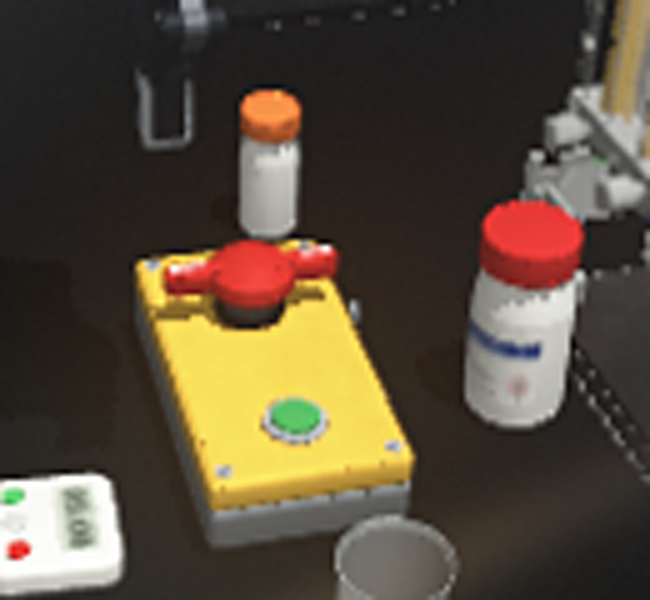

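The button looks as it did at the start: fully out at (252,270), with its wings back at rest. The station and the things around it have not moved.

```bash
python3 -c "
from workcell import close_job
print(close_job())"
```

```text
the job is handed in; nothing more can be done
None
```

The red button was pressed in until it latched, released, and twisted free clockwise; it now stands fully out at rest with the station and surroundings unmoved in the last picture, and the job is handed in (no verdict was returned).

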